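# Lock a fresh filter canister into the bench pump

## Robot

A 6-joint arm with a two-finger parallel gripper is mounted at the origin on the work surface. World frame = base frame: x ahead of the robot, y to its left, z up, the work surface at z = 0. Lengths are in m, angles in rad, forces in N, time in s.
With the tool pointing down it reaches from about 0.275 to 0.825 m from the base axis. Payload 5.2 kg.
Tool frame: the origin (TCP) lies midway between the tips of the shut fingers; the grasp point (between the pads) lies 19 mm behind it (bot.grip_depth is the z of the grasp point in the tool frame, in m); z points along the fingers, y is the direction in which the jaws open and shut (so a half turn about z gives the same grasp; the last joint's range is limited). The gripper opens to 93 mm and grips with 3 to 60 N. Pads are 15 mm wide; open, the fingers measure 128 mm over their backs; the gripper's body (75 mm by 188 mm) begins 65 mm behind the grasp point.
Start: joints at [-1.548, 0.259, 1.535, -0, 1.348, -0.203], TCP at [0.123, -0.536, 0.219] pointing down, gripper open.
Joint ranges: [-3.14, 3.14], [-0.91, 2.08], [0.19, 2.58], [-1.22, 4.36], [0.22, 2.71], [-3.12, 3.12]. Speed limits (rad/s): [2.57, 2.57, 3.14, 3.14, 3.14, 3.14].

## Interface

Orientations are given as [roll, pitch, yaw] about the fixed x, y, z axes, in that order (R = Rz(yaw) Ry(pitch) Rx(roll)).
In Python, from workcell import bot gives the robot as it stands.
- The arm moves only by the tool arm_command, never from a script. Its argument "steps" is a list of rows, each a list of 7 numbers: the shift along the tool's x, y, z in m, then the turn, a rotation vector about the tool's x, y, z in degrees, then the finger opening in m, from 0 to 0.093. A call has 1 to 12 rows; each row shifts and turns the commanded pose from where the row before left it, along the tool's axes as they then stand; what a row does not reach is not made up. A row lasts 1/12 s, in which the tool goes at most 41.7 mm and 7.16 degrees, less where a joint would pass 70% of its speed; a pose out of reach is approached as far as the arm can. A call is refused whole if a number of a shift passes 0.0417 or a number of a turn 7.16, either way. A call with a gripper value outside its range is refused whole. The fingers move at their own pace and stop on an object; "force" is the grip in N (left out, the last holds). Time passes only in rows, so rows that do not move let the fingers close. It gives the time, the measured TCP pose, the force and the opening at its end, in the units of the state.
- bot.read_state(): the state, without advancing time (a new reading comes with each control period).
- bot.snapshot(name): name is "side" or "top" or "wrist"; returns a dict with "frame" (480x640x3 uint8, red, green, blue), "z_map" (480x640 float32, m along the optical axis (not along the pixel's ray), 0 where there is no reading), "fx", "fy", "cx", "cy" (pixels), "pose" (4x4, takes a point from camera to world coordinates). Camera axes: x right, y down, z forward; pixel columns grow to the right and rows downward; lengths in m; the calibration is good to about 2 mm. A picture is of the moment at which its call begins.
- bot.hand_in(): hands the job in, once; it reports no verdict.
The state is a dict: "time_s": time; "joint_positions": joint angles; "joint_vel": joint speeds; "effort": joint torques, N m; "ee_pos": TCP position; "orientation": TCP orientation; "wrist_force": force on the tool from outside, world axes, zero at the start; "moment": the same for the moment, N m; "grip_width": finger opening in m.
Only numpy, scipy, OpenCV 4.12 (cv2) and the standard library are available. Lean on these libraries where they do the work, as an engineer would, in place of code of your own. Each camera call takes 0.05 s, during which the arm holds its last target.

## Task

Fit the fresh filter canister (white, blue grip bar) into the bench pump's dock: feel for the two gaps in the locking ring, push it down against the spring, turn it a quarter turn clockwise (seen from above) to the stop and let it rise so that it stays locked, upright, and let go. Leave the used canister (grey, orange grip bar), the tip box and the bottle standing where they are.

Things in the scene. Friction and masses are not known exactly. Their poses are not given: they have to be found in the camera images.
- fresh: Fresh filter canister, 0.25-0.42 kg, standing upright, 128 mm tall, white with a blue band. Origin: centre of its underside, z up. Neck 52 mm in diameter up to z = 42 mm (lowest 4 mm tapers to 44 mm), body 64 mm in diameter z = 42-92 mm, grip bar on top. A half turn about z makes no difference.
- fresh_bar (a point): Middle of the fresh canister's blue grip bar, 110 mm above its origin. The bar is 60 mm long along the canister's x, 20 mm wide along y, from z = 92 to 128 mm.
- fresh_lugs (a point): On the fresh canister's axis, 12 mm above its origin: level of the underside of the two steel lugs on its neck, on its +x and -x sides (in line with the bar). Each is 12 mm wide, 8 mm tall (z = 12-20 mm) and reaches 36 mm from the axis.
- used: The used filter canister, same shape, grey with an orange band and an orange grip bar; a bystander. Origin at the centre of its underside. It and the fresh one may have changed places.
- tipbox: Box of pipette tips, 125 x 85 x 58 mm, clear with a black top; a bystander. Origin at the centre of its underside.
- bottle: Small green bottle, 60 mm in diameter, 120 mm tall, blue cap; a bystander. Origin at the centre of its underside.
- pump: Bench pump, fixed: white housing 160 mm (x) by 210 mm (y, from -140 to +70 mm), 60 mm high, control pad 75 mm high at the -y end. Origin on the bench under the vertical axis of the filter dock. Heights of the canister's origin above it: 60 mm lugs on top of the ring, 56 mm in the gaps on the idle plunger, 41 mm or less to turn, 34 mm bottom, 47 mm locked.
- dock_mouth (a point): Centre of the flat top of the dock's aluminium locking ring, 72 mm above the bench: bore 56 mm, outside 94 mm, two opposite gaps 18 mm wide for the lugs. The line of the gaps is the pump's x axis give or take 0.42 rad: the ring's angle is not measured, varies, and must be felt (or seen from above): rest the lugs on it, turn until they drop 4 mm.
- dock_locked (a point): Where the canister's origin is when locked: on the dock axis, 47 mm above the bench. Pushed in, it turns 90 degrees (and up to 6 degrees of play) clockwise from above under the ring to a hard stop; anticlockwise is blocked. There it rises 6 mm into notches. Let up before that, it only rubs under the ring (41 mm), not locked.
- plunger (a joint): How far the yellow spring plunger (48 mm disc) in the dock is pressed down, in m: 0 at rest, 0.022 at its bottom stop, about 0.009 with the canister locked; 0.015 or more is needed to turn. It takes about 6 N to start and 12.6 N at the bottom. The canister can be let go while it stands in the gaps on the idle plunger.
There are look-alikes about, which are no part of the job. Leave any pink or purple look-alike of the fresh alone.

How it is judged:
By the outcome, as a careful person would: the job done as asked, in the order asked, and still so for the second after the job is handed in, with the robot touching nothing.
It also fails if it takes over 58 s, if anything falls off the work surface, if the arm or the gripper's body presses on something with over 40 N, if the wrist force passes 120 N, or if a joint passes its speed limit or range.

## Working session

There is one attempt and no reset: what is moved stays moved. The work goes in short steps, Python scripts to look and compute and a tool call to move; the robot and the scene stay as the last step left them, time stands still between calls to the robot, and variables do not carry over. Pictures are saved under pics/ and viewed, and the job is handed in when it is done.

Besides the shell and the picture viewer there is one more tool, called after ">>>" as name(argument=value, ...) on one line, values as JSON. arm_command: Moves the arm, as the interface text tells. Its arguments: {"type":"object","properties":{"steps":{"type":"array","items":{"type":"array","items":{"type":"number"}}},"force":{"type":"number"}},"required":["steps"]}

```bash
mkdir -p pics; ls; python3 - <<'E'
from workcell import bot
import cv2,numpy as np
for n in ["top","side","wrist"]:
    s=bot.snapshot(n); cv2.imwrite(f"pics/{n}0.png",s["frame"][:,:,::-1]); np.savez(f"{n}0.npz",**s)
    print(n,s["fx"],s["cx"],s["cy"],np.round(s["pose"],3).tolist())
print(bot.read_state(),bot.grip_depth)
E
```

```text
pics
top 436.25788354569505 320.1268250558566 250.1969747141293 [[-0.008, -0.995, 0.097, 0.518], [-1.0, 0.008, -0.002, 0.086], [0.001, -0.097, -0.995, 0.902], [0.0, 0.0, 0.0, 1.0]]
side 435.4378892304093 323.3235701294235 240.36371196198888 [[-0.915, -0.206, 0.347, 0.339], [-0.403, 0.473, -0.783, 0.711], [-0.003, -0.857, -0.516, 0.487], [0.0, 0.0, 0.0, 1.0]]
wrist 391.4748768572754 320.8830685561781 236.46724463482155 [[0.224, -0.943, -0.246, 0.191], [-0.975, -0.217, -0.055, -0.521], [-0.001, 0.252, -0.968, 0.384], [0.0, 0.0, 0.0, 1.0]]
{'time_s': 0.15, 'joint_positions': array([-1.54782315e+00,  2.59184652e-01,  1.53581160e+00, -6.76290684e-05,
        1.34799685e+00, -2.02839463e-01]), 'joint_vel': array([ 0.00077393, -0.00199901, -0.0018756 , -0.00048888,  0.00053764,
       -0.00053507]), 'effort': array([ 1.68941810e-03, -4.37645316e+01, -2.84233296e+01,  7.18010450e-02,
        3.79189372e-02, -9.11657548e-05]), 'ee_pos': array([ 0.12311208, -0.53561892,  0.21801187]), 'orientation': array([-3.14020763e+00, -2.17538318e-04,  2.25827481e-01]), 'wrist_force': array([ 0.11929922, -0.83497564, -0.70275511]), 'moment': array([ 0.01069536, -0.04360073,  0.01042811]), 'grip_width': 0.0930853530427554} -0.0188
```

View pics/top0.png

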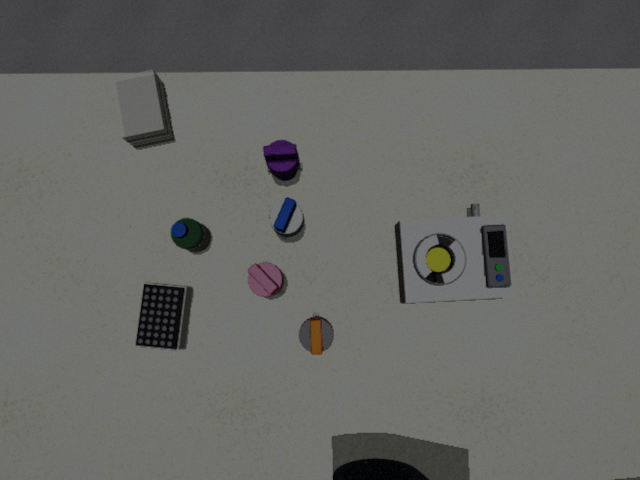

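View pics/side0.png

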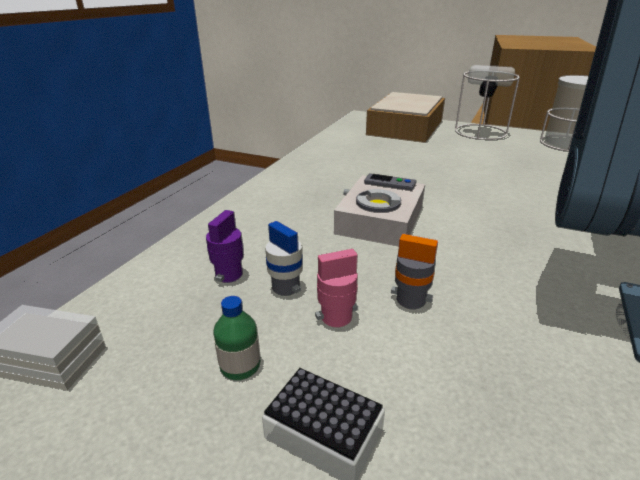

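View pics/wrist0.png

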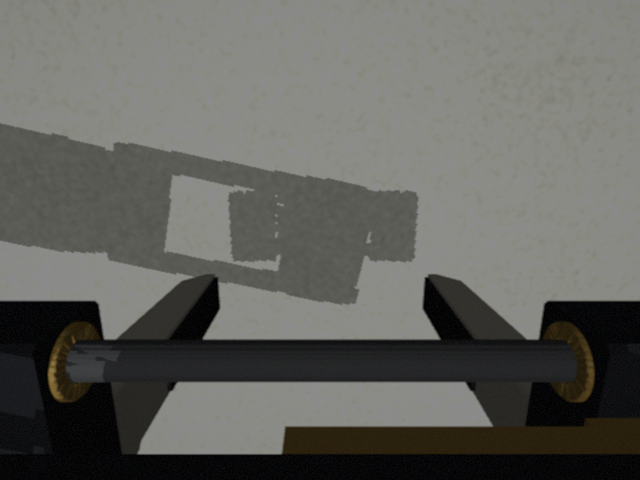

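The top view shows the fresh canister's blue bar at about (286,214) and the pump ring at about (439,259), with dark gaps near (447,240) and (433,277). Purple (282,160) and pink (265,280) look-alikes stand on either side of the fresh one. Next I'll measure these.

```bash
cat > h.py <<'E'
import numpy as np,cv2
def cloud(s):
    z=s["z_map"].astype(float); v,u=np.mgrid[0:480,0:640]
    P=np.stack([(u-s["cx"])/s["fx"]*z,(v-s["cy"])/s["fy"]*z,z],-1)
    T=s["pose"]; W=P@T[:3,:3].T+T[:3,3]; W[z<=0]=np.nan
    return W
def rect(p): return cv2.minAreaRect(p[:,:2].astype(np.float32)*1000)
E
python3 - <<'E'
from h import *
s=dict(np.load("top0.npz"));W=cloud(s);f=s["frame"].astype(int);hsv=cv2.cvtColor(s["frame"],cv2.COLOR_RGB2HSV)
r,g,b=f[...,0],f[...,1],f[...,2]
def box(u0,u1,v0,v1):
    m=np.zeros((480,640),bool);m[v0:v1,u0:u1]=1;return m
for name,bx in dict(fresh=(265,310,190,245),purple=(255,305,130,190),pink=(240,292,255,305),used=(293,340,310,360)).items():
    m=box(*bx)&(W[...,2]>.12)&(W[...,2]<.14); p=W[m]; print(name,m.sum(),np.round(p.mean(0),4),rect(p))
m=box(265,310,190,245)&(W[...,2]>.12); print(np.percentile(W[m][:,2],[5,50,95]))
m=box(265,310,190,245)&(W[...,2]>.085)&(W[...,2]<.1);p=W[m];print('body',np.round(p.mean(0),4),cv2.minEnclosingCircle(p[:,:2].astype(np.float32)))
# pump
m=box(385,515,200,310)&(W[...,2]>.055)&(W[...,2]<.065);print('housing',rect(W[m]),np.median(W[m][:,2]))
m=box(405,475,225,295)&(W[...,2]>.068);p=W[m];print('ring',np.median(p[:,2]),cv2.minEnclosingCircle(p[:,:2].astype(np.float32)),rect(p))
y=box(410,470,230,290)&(hsv[...,0]>22)&(hsv[...,0]<35)&(hsv[...,1]>150);p=W[y];print('yellow',np.median(p,0),cv2.minEnclosingCircle(p[:,:2].astype(np.float32)))
cv2.imwrite("pics/ring0.png",cv2.resize(s["frame"][190:320,380:520,::-1],None,fx=5,fy=4.6,interpolation=cv2.INTER_CUBIC))
E
```

```text
fresh 376 [0.6595 0.1477 0.128 ] ((660.4111328125, 148.073974609375), (20.52906608581543, 60.16087341308594), 66.50411987304688)
purple 374 [0.7773 0.1562 0.1277] ((778.8265380859375, 156.64002990722656), (21.72020149230957, 59.298789978027344), 3.2579920291900635)
pink 385 [0.5435 0.1868 0.1281] ((543.5049438476562, 187.2498779296875), (59.57860565185547, 20.20705223083496), 43.93585205078125)
used 397 [0.4412 0.0931 0.1285] ((441.2083740234375, 93.13472747802734), (59.214115142822266, 19.934864044189453), 2.032874822616577)
[0.12463275 0.12832165 0.13045681]
body [0.6573 0.1455 0.0924] ((0.6600647568702698, 0.14827860891819), 0.03218020871281624)
housing ((582.2672119140625, -179.33145141601562), (160.3529052734375, 211.1387481689453), 2.6665780544281006) 0.060992218955363886
ring 0.07272968266533564 ((0.5806617140769958, -0.14404600858688354), 0.05032411217689514) ((580.1473999023438, -144.26283264160156), (99.17999267578125, 98.07304382324219), 54.35438919067383)
yellow [nan nan nan] ((0.5847087502479553, -0.15222418308258057), 0.03278626874089241)
```

View pics/ring0.png

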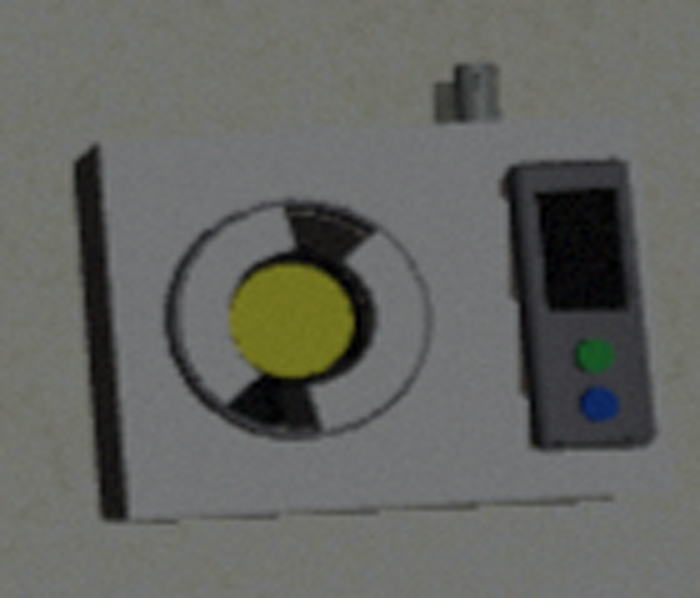

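```bash
python3 - <<'E'
from h import *
s=dict(np.load("top0.npz"));T=s["pose"]
# ray-plane intersection on z=.072, intensity sampled in polar
c=np.array([.5806,-.1442]);R=T[:3,:3];g=cv2.cvtColor(s["frame"],cv2.COLOR_RGB2GRAY).astype(np.float32)
th=np.radians(np.arange(0,360,1.0))
for zz in (.072,.073):
  acc=0
  for r in np.arange(.034,.044,.001):
    P=np.stack([c[0]+r*np.cos(th),c[1]+r*np.sin(th),np.full_like(th,zz)],-1)
    q=(P-T[:3,3])@R
    u=q[:,0]/q[:,2]*s["fx"]+s["cx"];v=q[:,1]/q[:,2]*s["fy"]+s["cy"]
    acc=acc+cv2.remap(g,u.astype(np.float32)[:,None],v.astype(np.float32)[:,None],cv2.INTER_LINEAR)[:,0]
  acc/=10; thr=(acc.max()+acc.min())/2; d=acc<thr
  e=np.where(np.diff(d.astype(int)))[0]; print(zz,e)
E
```

```text
0.072 [  4 140 185 323]
0.073 [  5 140 184 323]
```

>>> arm_command(steps=[[0.028, -0.0228, 0, 0, 0, 0, 0.093], [0.028, -0.0228, 0, 0, 0, 0, 0.093], [0.028, -0.0228, 0, 0, 0, 0, 0.093], [0.028, -0.0228, 0, 0, 0, 0, 0.093], [0.028, -0.0228, 0, 0, 0, 0, 0.093], [0.028, -0.0228, 0, 0, 0, 0, 0.093], [0.028, -0.0228, 0, 0, 0, 0, 0.093], [0.028, -0.0228, 0, 0, 0, 0, 0.093], [0.028, -0.0228, 0, 0, 0, 0, 0.093], [0.028, -0.0228, 0, 0, 0, 0, 0.093], [0.028, -0.0228, 0, 0, 0, 0, 0.093], [0.028, -0.0228, 0, 0, 0, 0, 0.093]])

```text
time_s: 1.15
ee_pos: [0.39, -0.1924, 0.2186]
orientation: [3.142, -0.0, 0.226]
wrist_force: [1.2, -0.5, 0.2]
grip_width: 0.0929
```

>>> arm_command(steps=[[0.028, -0.0228, 0, 0, 0, 0, 0.093], [0.028, -0.0228, 0, 0, 0, 0, 0.093], [0.028, -0.0228, 0, 0, 0, 0, 0.093], [0.028, -0.0228, 0, 0, 0, 0, 0.093], [0.028, -0.0228, 0, 0, 0, 0, 0.093], [0.028, -0.0228, 0, 0, 0, 0, 0.093], [0.028, -0.0228, 0, 0, 0, 0, 0.093], [0.028, -0.0228, 0, 0, 0, 0, 0.093], [0.028, -0.0228, 0, 0, 0, 0, 0.093], [0.028, -0.0228, 0, 0, 0, 0, 0.093], [0.028, -0.0228, 0, 0, 0, 0, 0.093], [0.028, -0.0228, 0, 0, 0, 0, 0.093]])

```text
time_s: 2.15
ee_pos: [0.6562, 0.1494, 0.2181]
orientation: [-3.142, 0.001, 0.226]
wrist_force: [0.4, -0.5, 0.1]
grip_width: 0.0931
```

>>> arm_command(steps=[[0, 0, 0, 0, 0, -7, 0.093], [0, 0, 0, 0, 0, -7, 0.093], [0, 0, 0, 0, 0, -7, 0.093], [0, 0, 0, 0, 0, -7, 0.093], [0, 0, 0, 0, 0, -7, 0.093], [0, 0, 0, 0, 0, -7, 0.093], [0, 0, 0, 0, 0, -7, 0.093], [0, 0, 0, 0, 0, -7, 0.093], [0, 0, 0, 0, 0, -7, 0.093], [0, 0, 0, 0, 0, -7, 0.093]])

```text
time_s: 2.98
ee_pos: [0.6553, 0.1477, 0.2181]
orientation: [-3.141, 0.0, 1.454]
wrist_force: [0.5, -0.4, -0.8]
grip_width: 0.093
```

>>> arm_command(steps=[[0, 0, 0, 0, 0, -7, 0.093], [0, 0, 0, 0, 0, -7, 0.093], [0, 0, 0, 0, 0, -7, 0.093], [0, 0, 0, 0, 0, -7, 0.093], [0, 0, 0, 0, 0, -7, 0.093], [0, 0, 0, 0, 0, -7, 0.093], [0, 0, 0, 0, 0, -7, 0.093], [0, 0, 0, 0, 0, -7, 0.093], [0, 0, 0, 0, 0, -7, 0.093], [0, 0, 0, 0, 0, -7, 0.093], [0, 0, 0, 0, 0, -3.5, 0.093], [0, 0, 0, 0, 0, 0, 0.093]])

```text
time_s: 3.98
ee_pos: [0.6553, 0.1477, 0.2181]
orientation: [-3.141, -0.001, 2.732]
wrist_force: [0.2, 0.0, 0.1]
grip_width: 0.0929
```

>>> arm_command(steps=[[-0.0042, 0.0023, 0.015, 0, 0, 0, 0.093], [0, 0, 0.02, 0, 0, 0, 0.093], [0, 0, 0.02, 0, 0, 0, 0.093], [0, 0, 0, 0, 0, 0, 0.093]])

```text
time_s: 4.32
ee_pos: [0.6577, 0.1479, 0.1587]
orientation: [-3.138, -0.007, 2.728]
wrist_force: [-0.4, 0.3, -0.5]
grip_width: 0.0929
```

```bash
python3 - <<'E'
from workcell import bot
from h import *
s=bot.snapshot("wrist"); cv2.imwrite("pics/w1.png",s["frame"][:,:,::-1]);W=cloud(s)
hsv=cv2.cvtColor(s["frame"],cv2.COLOR_RGB2HSV)
m=(W[...,2]>.122)&(W[...,2]<.134)&(hsv[...,0]>100)&(hsv[...,0]<130)&(hsv[...,1]>120)&(np.hypot(W[...,0]-.66,W[...,1]-.148)<.05)
print(m.sum(),np.median(W[m][:,2]),rect(W[m]));print(bot.read_state()["ee_pos"])
E
```

```text
3592 0.12752764257433455 ((661.4760131835938, 150.67300415039062), (18.443767547607422, 58.90676498413086), 66.13768768310547)
[0.65857289 0.14801867 0.16094695]
```

View pics/w1.png

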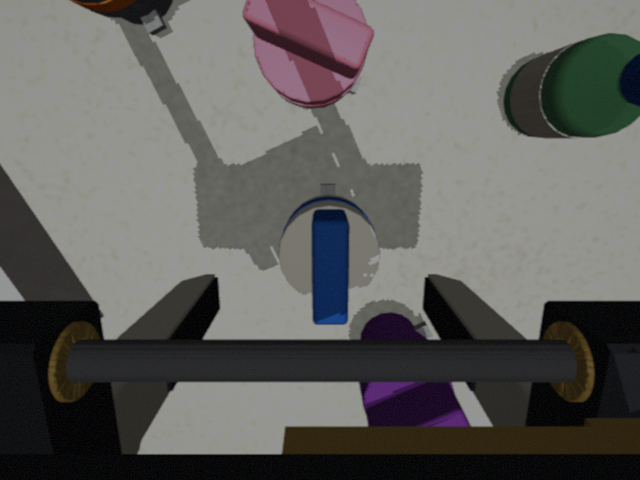

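The wrist view shows the bar (331,265) upright between the open fingers with the neighbours clear. I'll go down and grip.

>>> arm_command(steps=[[-0.0014, 0.0015, 0.01, 0, 0, 0, 0.093], [0, 0, 0.014, 0, 0, 0, 0.093], [0, 0, 0.014, 0, 0, 0, 0.093], [0, 0, 0.014, 0, 0, 0, 0.093], [0, 0, 0.014, 0, 0, 0, 0.093], [0, 0, 0, 0, 0, 0, 0.093], [0, 0, 0, 0, 0, 0, 0.093]])

```text
time_s: 4.95
ee_pos: [0.6624, 0.149, 0.0979]
orientation: [-3.142, -0.0, 2.73]
wrist_force: [-0.9, -0.1, -0.0]
grip_width: 0.0931
```

>>> arm_command(steps=[[0, 0, 0, 0, 0, 0, 0.0], [0, 0, 0, 0, 0, 0, 0.0], [0, 0, 0, 0, 0, 0, 0.0], [0, 0, 0, 0, 0, 0, 0.0], [0, 0, 0, 0, 0, 0, 0.0], [0, 0, 0, 0, 0, 0, 0.0], [0, 0, 0, 0, 0, 0, 0.0], [0, 0, 0, 0, 0, 0, 0.0], [0, 0, 0, 0, 0, 0, 0.0], [0, 0, 0, 0, 0, 0, 0.0]], force=50)

```text
time_s: 5.78
ee_pos: [0.6622, 0.149, 0.0976]
orientation: [-3.142, -0.0, 2.73]
wrist_force: [0.8, -0.6, -0.6]
grip_width: 0.0309
```

>>> arm_command(steps=[[0, 0, 0, 0, 0, 0, 0.0], [0, 0, 0, 0, 0, 0, 0.0], [0, 0, 0, 0, 0, 0, 0.0], [0, 0, 0, 0, 0, 0, 0.0], [0, 0, 0, 0, 0, 0, 0.0]], force=50)

```text
time_s: 6.2
ee_pos: [0.6622, 0.149, 0.0975]
orientation: [3.142, -0.0, 2.73]
wrist_force: [0.0, -0.0, -0.2]
grip_width: 0.0195
```

>>> arm_command(steps=[[0, 0, -0.01, 0, 0, 0, 0.0], [0, 0, -0.02, 0, 0, 0, 0.0], [0, 0, -0.02, 0, 0, 0, 0.0], [0, 0, -0.02, 0, 0, 0, 0.0], [0, 0, -0.02, 0, 0, 0, 0.0], [0, 0, -0.01, 0, 0, 0, 0.0], [0, 0, 0, 0, 0, 0, 0.0], [0, 0, 0, 0, 0, 0, 0.0]])

```text
time_s: 6.87
ee_pos: [0.6622, 0.1489, 0.1977]
orientation: [3.142, 0.0, 2.73]
wrist_force: [0.3, -0.5, -3.6]
grip_width: 0.0198
```

>>> arm_command(steps=[[-0.0035, -0.0251, 0, 0, 0, 0, 0.0], [-0.0035, -0.0251, 0, 0, 0, 0, 0.0], [-0.0035, -0.0251, 0, 0, 0, 0, 0.0], [-0.0035, -0.0251, 0, 0, 0, 0, 0.0], [-0.0035, -0.0251, 0, 0, 0, 0, 0.0], [-0.0035, -0.0251, 0, 0, 0, 0, 0.0], [-0.0035, -0.0251, 0, 0, 0, 0, 0.0], [-0.0035, -0.0251, 0, 0, 0, 0, 0.0], [-0.0035, -0.0251, 0, 0, 0, 0, 0.0], [-0.0035, -0.0251, 0, 0, 0, 0, 0.0], [-0.0035, -0.0251, 0, 0, 0, 0, 0.0], [-0.0035, -0.0251, 0, 0, 0, 0, 0.0]])

```text
time_s: 7.87
ee_pos: [0.5787, -0.1445, 0.1955]
orientation: [3.142, -0.004, 2.73]
wrist_force: [-0.2, 1.1, -2.3]
grip_width: 0.0195
```

>>> arm_command(steps=[[0, 0, 0, 0, 0, -3.3, 0.0], [0, 0, 0, 0, 0, -3.3, 0.0], [0, 0, 0, 0, 0, 0, 0.0], [0, 0, 0, 0, 0, 0, 0.0]])

```text
time_s: 8.2
ee_pos: [0.5795, -0.1437, 0.1961]
orientation: [3.141, -0.003, 2.844]
wrist_force: [0.6, 0.1, -3.2]
grip_width: 0.0198
```

```bash
python3 - <<'E'
from workcell import bot
from h import *
for n in ("wrist","side","top"):
    s=bot.snapshot(n); cv2.imwrite(f"pics/{n}2.png",s["frame"][:,:,::-1]); np.savez(n+"2.npz",**s)
    W=cloud(s);hsv=cv2.cvtColor(s["frame"],cv2.COLOR_RGB2HSV)
    m=(W[...,2]>.222)&(W[...,2]<.236)&(hsv[...,0]>100)&(hsv[...,0]<130)&(hsv[...,1]>120)&(np.hypot(W[...,0]-.58,W[...,1]+.144)<.05)
    if m.sum()>20: print(n,m.sum(),np.median(W[m][:,2]),rect(W[m]))
print(bot.read_state())
E
```

```text
wrist 5232 0.2260980977531531 ((577.92431640625, -143.9615020751953), (21.053897857666016, 59.51613998413086), 75.17755126953125)
side 61 0.22464548873896195 ((577.81787109375, -141.13916015625), (22.538415908813477, 57.08960723876953), 72.72952270507812)
top 36 0.22692648254847958 ((551.2070922851562, -136.22921752929688), (17.84811782836914, 3.920163631439209), 72.55280303955078)
{'time_s': 8.35, 'joint_positions': array([-4.28791510e-01,  3.58835952e-01,  1.44823647e+00, -1.33199350e-05,
        1.33573453e+00, -1.70295138e+00]), 'joint_vel': array([ 0.00335735, -0.00702427, -0.00471305, -0.00119991,  0.00249576,
       -0.00502759]), 'effort': array([-1.87072526e-01, -5.10275781e+01, -2.94636995e+01, -3.70167091e-02,
        8.95747240e-02,  1.33365317e-02]), 'ee_pos': array([ 0.58010813, -0.14337762,  0.19698161]), 'orientation': array([ 3.14144548e+00, -1.20541654e-03,  2.84495939e+00]), 'wrist_force': array([ 0.120152  ,  0.01715143, -4.0655678 ]), 'moment': array([-0.01834762, -0.16381485,  0.00808677]), 'grip_width': 0.01965383116379191}
```

View pics/wrist2.png

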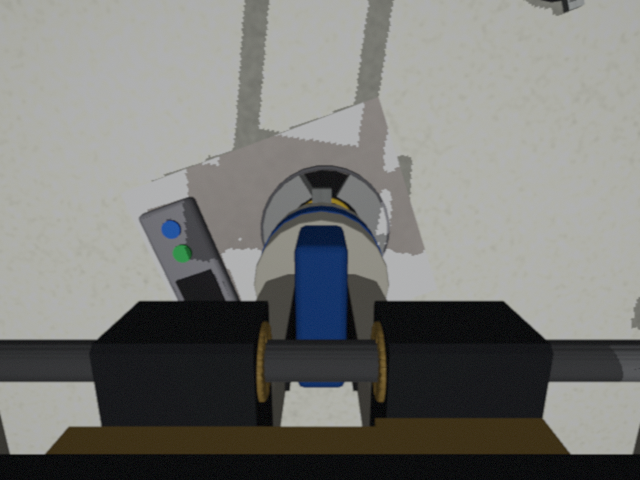

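View pics/side2.png

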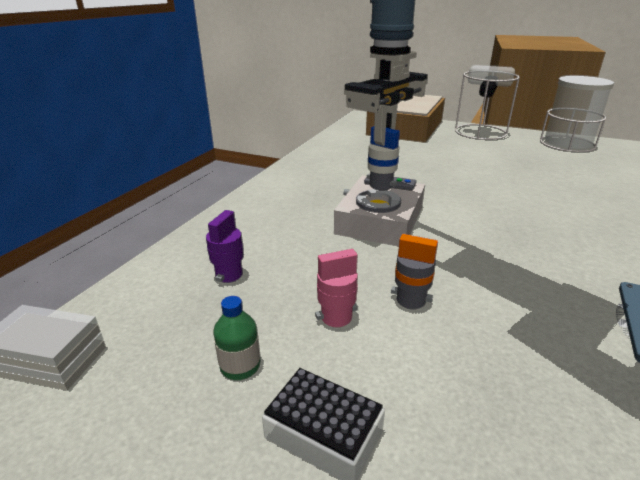

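The wrist view shows the near lug (322,195) roughly lined up with the ring gap (325,180). I'll lower to just above the ring.

>>> arm_command(steps=[[-0.0022, -0.0006, 0.008, 0, 0, 0, 0.0], [0, 0, 0.01, 0, 0, 0, 0.0], [0, 0, 0.01, 0, 0, 0, 0.0], [0, 0, 0.006, 0, 0, 0, 0.0], [0, 0, 0, 0, 0, 0, 0.0], [0, 0, 0, 0, 0, 0, 0.0]])

```text
time_s: 8.85
ee_pos: [0.5819, -0.1442, 0.1625]
orientation: [3.14, -0.002, 2.846]
wrist_force: [0.4, 3.0, -5.0]
grip_width: 0.0198
```

>>> arm_command(steps=[[0, 0, 0.001, 0, 0, 0, 0.0], [0, 0, 0.001, 0, 0, 0, 0.0], [0, 0, 0.001, 0, 0, 0, 0.0], [0, 0, 0.001, 0, 0, 0, 0.0], [0, 0, 0.001, 0, 0, 0, 0.0], [0, 0, 0.001, 0, 0, 0, 0.0], [0, 0, 0, 0, 0, 0, 0.0], [0, 0, 0, 0, 0, 0, 0.0]])

```text
time_s: 9.52
ee_pos: [0.5827, -0.1445, 0.158]
orientation: [3.141, 0.001, 2.846]
wrist_force: [0.4, 5.0, -1.8]
grip_width: 0.0197
```

>>> arm_command(steps=[[0, 0.001, 0, 0, 0, 0, 0.0], [0, 0, 0, 0, 0, 0, 0.0], [0, 0, 0, 0, 0, 0, 0.0]])

```text
time_s: 9.77
ee_pos: [0.5828, -0.1443, 0.1579]
orientation: [-3.141, 0.001, 2.846]
wrist_force: [1.1, 3.3, -1.8]
grip_width: 0.02
```

>>> arm_command(steps=[[0, 0, 0.001, 0, 0, 0, 0.0], [0, 0, 0.001, 0, 0, 0, 0.0], [0, 0, 0, 0, 0, 0, 0.0], [0, 0, 0, 0, 0, 0, 0.0]])

```text
time_s: 10.1
ee_pos: [0.5826, -0.1442, 0.1555]
orientation: [-3.142, 0.0, 2.846]
wrist_force: [1.2, 2.7, -1.9]
grip_width: 0.0195
```

>>> arm_command(steps=[[0, 0.0007, 0.001, 0, 0, 0, 0.0], [0, 0, 0.001, 0, 0, 0, 0.0], [0, 0, 0.001, 0, 0, 0, 0.0], [0, 0, 0, 0, 0, 0, 0.0], [0, 0, 0, 0, 0, 0, 0.0]])

```text
time_s: 10.52
ee_pos: [0.5827, -0.1439, 0.1531]
orientation: [-3.141, 0.0, 2.846]
wrist_force: [-1.5, 1.4, 2.3]
grip_width: 0.02
```

In the gaps: the origin is at about 55.6 mm, with the plunger's 6 N showing. Now I'll push down.

>>> arm_command(steps=[[0, 0, 0.0025, 0, 0, 0, 0.0], [0, 0, 0.0025, 0, 0, 0, 0.0], [0, 0, 0.0025, 0, 0, 0, 0.0], [0, 0, 0.0025, 0, 0, 0, 0.0], [0, 0, 0.0025, 0, 0, 0, 0.0], [0, 0, 0.0025, 0, 0, 0, 0.0], [0, 0, 0.0015, 0, 0, 0, 0.0], [0, 0, 0.001, 0, 0, 0, 0.0], [0, 0, 0, 0, 0, 0, 0.0], [0, 0, 0, 0, 0, 0, 0.0]], force=60)

```text
time_s: 11.35
ee_pos: [0.5829, -0.1439, 0.1357]
orientation: [-3.141, 0.001, 2.846]
wrist_force: [-1.6, 1.5, 7.8]
grip_width: 0.0196
```

>>> arm_command(steps=[[0, -0.00015, 0, 0, 0, 6, 0.0], [0, -0.00015, 0, 0, 0, 6, 0.0], [0, -0.00015, 0, 0, 0, 6, 0.0], [0, -0.00015, 0, 0, 0, 6, 0.0], [0, 0, 0, 0, 0, 0, 0.0]])

```text
time_s: 11.77
ee_pos: [0.5837, -0.144, 0.1361]
orientation: [3.14, 0.002, 2.421]
wrist_force: [-1.0, 2.4, 8.0]
grip_width: 0.0194
```

```bash
python3 - <<'E'
from workcell import bot
s=bot.read_state();print(s["ee_pos"],s["orientation"],s["wrist_force"],s["moment"])
E
```

```text
[ 0.58366739 -0.14396669  0.13614548] [3.13989112e+00 2.46007065e-03 2.42119566e+00] [-0.96078307  2.40776558  7.9691399 ] [ 0.5600873  -0.07573132 -0.01080039]
```

>>> arm_command(steps=[[0, -0.00015, 0, 0, 0, 6, 0.0], [0, -0.00015, 0, 0, 0, 6, 0.0], [0, -0.00015, 0, 0, 0, 6, 0.0], [0, -0.00015, 0, 0, 0, 6, 0.0], [0, -0.00015, 0, 0, 0, 6, 0.0], [0, -0.00015, 0, 0, 0, 6, 0.0], [0, -0.00015, 0, 0, 0, 6, 0.0], [0, -0.00015, 0, 0, 0, 6, 0.0], [0, -0.00015, 0, 0, 0, 6, 0.0], [0, 0, 0, 0, 0, 0, 0.0]])

```text
time_s: 12.6
ee_pos: [0.5824, -0.1443, 0.1361]
orientation: [3.139, -0.0, 1.479]
wrist_force: [-0.8, 3.3, 7.8]
grip_width: 0.0194
```

```bash
python3 - <<'E'
from workcell import bot
s=bot.read_state();print(s["ee_pos"],s["orientation"],s["wrist_force"],s["moment"])
E
```

```text
[ 0.58242509 -0.1443417   0.13612701] [ 3.13878251e+00 -2.03860067e-04  1.47870338e+00] [-0.82873567  3.26070481  7.7895188 ] [ 0.72626391  0.04479762 -0.07208442]
```

>>> arm_command(steps=[[0.0005, 0, 0, 0, 0, 3, 0.0], [0, 0, 0, 0, 0, 3, 0.0], [0, 0, 0, 0, 0, 3, 0.0], [0, 0, 0, 0, 0, 0, 0.0], [0, 0, 0, 0, 0, 0, 0.0]])

```text
time_s: 13.02
ee_pos: [0.5824, -0.1442, 0.1361]
orientation: [3.139, -0.0, 1.327]
wrist_force: [-0.6, 1.7, 7.1]
grip_width: 0.0194
```

```bash
python3 - <<'E'
from workcell import bot
s=bot.read_state();print(s["ee_pos"],s["orientation"],s["wrist_force"],s["moment"])
E
```

```text
[ 0.5823893  -0.14415286  0.13614081] [ 3.13888178e+00 -1.47662701e-04  1.32679139e+00] [-0.62219372  1.74432891  7.12902535] [ 0.52645236  0.03994975 -0.056614  ]
```

>>> arm_command(steps=[[0, 0, 0, 0, 0, 2, 0.0], [0, 0, 0, 0, 0, 2, 0.0], [0, 0, 0, 0, 0, 2, 0.0], [0, 0, 0, 0, 0, 0, 0.0], [0, 0, 0, 0, 0, 0, 0.0]])

```text
time_s: 13.43
ee_pos: [0.5822, -0.1442, 0.1361]
orientation: [3.139, -0.0, 1.222]
wrist_force: [-0.3, 1.6, 7.6]
grip_width: 0.02
```

```bash
python3 - <<'E'
from workcell import bot
s=bot.read_state();print(s["ee_pos"],s["orientation"],s["wrist_force"],s["moment"])
E
```

```text
[ 0.58224088 -0.14416033  0.13605754] [ 3.13927390e+00 -3.13115633e-04  1.22223396e+00] [-0.32635611  1.57197697  7.60042557] [ 0.48385735  0.18309039 -0.01445028]
```

>>> arm_command(steps=[[0, 0, 0, 0, 0, 2, 0.0], [0, 0, 0, 0, 0, 2, 0.0], [0, 0, 0, 0, 0, 0, 0.0], [0, 0, 0, 0, 0, 0, 0.0]])

```text
time_s: 13.77
ee_pos: [0.5814, -0.1436, 0.136]
orientation: [3.141, -0.001, 1.153]
wrist_force: [-2.7, 3.5, 9.1]
grip_width: 0.0195
```

```bash
python3 - <<'E'
from workcell import bot
s=bot.read_state();print(s["ee_pos"],s["orientation"],s["wrist_force"],s["moment"])
E
```

```text
[ 0.58136931 -0.14363448  0.13595559] [ 3.14140510e+00 -5.06018529e-04  1.15300091e+00] [-2.73142554  3.52556393  9.05440021] [0.82096808 0.65860083 0.20190578]
```

>>> arm_command(steps=[[0, 0, 0, 0, 0, 2, 0.0], [0, 0, 0, 0, 0, 0, 0.0], [0, 0, 0, 0, 0, 0, 0.0]])

```text
time_s: 14.02
ee_pos: [0.5812, -0.1435, 0.136]
orientation: [-3.141, -0.0, 1.12]
wrist_force: [-2.8, 3.4, 9.8]
grip_width: 0.0196
```

```bash
python3 - <<'E'
from workcell import bot
s=bot.read_state();print(s["ee_pos"],s["orientation"],s["wrist_force"],s["moment"])
E
```

```text
[ 0.58122086 -0.14348311  0.13598291] [-3.14147187e+00 -2.76199677e-04  1.11951769e+00] [-2.83036109  3.43875044  9.83175055] [0.90367526 0.63953568 0.82737097]
```

The moment about z has risen to 0.83 N·m, so this is the hard stop. I'll ease the turn a little and let it rise.

>>> arm_command(steps=[[0, 0, 0, 0, 0, -2, 0.0], [0, 0, -0.001, 0, 0, 0, 0.0], [0, 0, -0.0015, 0, 0, 0, 0.0], [0, 0, -0.0015, 0, 0, 0, 0.0], [0, 0, -0.0015, 0, 0, 0, 0.0], [0, 0, -0.0015, 0, 0, 0, 0.0], [0, 0, -0.001, 0, 0, 0, 0.0], [0, 0, 0, 0, 0, 0, 0.0], [0, 0, 0, 0, 0, 0, 0.0]])

```text
time_s: 14.77
ee_pos: [0.5812, -0.1438, 0.1432]
orientation: [-3.141, -0.0, 1.153]
wrist_force: [-1.3, 4.1, 4.5]
grip_width: 0.0199
```

```bash
python3 - <<'E'
from workcell import bot
s=bot.read_state();print(s["ee_pos"],s["orientation"],s["wrist_force"],s["moment"])
E
```

```text
[ 0.58120629 -0.14376976  0.14317276] [-3.14101809e+00 -3.84500760e-04  1.15259856e+00] [-1.33880682  4.07899675  4.52412326] [1.14489783 0.4292975  0.19054538]
```

>>> arm_command(steps=[[0, 0, -0.001, 0, 0, 0, 0.0], [0, 0, -0.001, 0, 0, 0, 0.0], [0, 0, -0.0005, 0, 0, 0, 0.0], [0, 0, 0, 0, 0, 0, 0.0], [0, 0, 0, 0, 0, 0, 0.0]])

```text
time_s: 15.18
ee_pos: [0.5811, -0.1436, 0.1445]
orientation: [-3.14, -0.001, 1.153]
wrist_force: [0.2, 4.9, -5.5]
grip_width: 0.0195
```

```bash
python3 - <<'E'
from workcell import bot
s=bot.read_state();print(s["ee_pos"],s["orientation"],s["wrist_force"],s["moment"])
E
```

```text
[ 0.58113639 -0.14364632  0.14446447] [-3.14010205e+00 -5.49820118e-04  1.15255245e+00] [ 0.15461781  4.92962304 -5.51404493] [ 0.956718   -0.23248336  0.13957848]
```

>>> arm_command(steps=[[0.001, 0, 0.0005, 0, 0, 0, 0.0], [0, 0, 0, 0, 0, 0, 0.0], [0, 0, 0, 0, 0, 0, 0.05], [0, 0, 0, 0, 0, 0, 0.05], [0, 0, 0, 0, 0, 0, 0.05], [0, 0, 0, 0, 0, 0, 0.05], [0, 0, 0, 0, 0, 0, 0.05], [0, 0, 0, 0, 0, 0, 0.05], [0, 0, 0, 0, 0, 0, 0.05], [0, 0, 0, 0, 0, 0, 0.05]])

```text
time_s: 16.02
ee_pos: [0.5818, -0.1432, 0.1452]
orientation: [3.141, 0.0, 1.153]
wrist_force: [-0.2, -0.1, 0.5]
grip_width: 0.0498
```

>>> arm_command(steps=[[0, 0, -0.01, 0, 0, 0, 0.05], [0, 0, -0.02, 0, 0, 0, 0.05], [0, 0, -0.02, 0, 0, 0, 0.05], [0, 0, -0.03, 0, 0, 0, 0.05], [0, 0, -0.03, 0, 0, 0, 0.05], [0, 0, -0.02, 0, 0, 0, 0.05]])

```text
time_s: 16.52
ee_pos: [0.5825, -0.1434, 0.2792]
orientation: [3.138, 0.0, 1.153]
wrist_force: [-0.8, 0.2, -0.0]
grip_width: 0.0503
```

>>> arm_command(steps=[[-0.0135, -0.0305, 0, 0, 0, 0, 0.05], [-0.0135, -0.0305, 0, 0, 0, 0, 0.05], [-0.0135, -0.0305, 0, 0, 0, 0, 0.05], [-0.0135, -0.0305, 0, 0, 0, 0, 0.05], [-0.0135, -0.0305, 0, 0, 0, 0, 0.05], [-0.0135, -0.0305, 0, 0, 0, 0, 0.05], [0, 0, 0, 0, 0, 0, 0.05]])

```text
time_s: 17.1
ee_pos: [0.377, -0.1417, 0.2759]
orientation: [-3.14, 0.001, 1.152]
wrist_force: [-0.2, 0.7, 0.4]
grip_width: 0.0501
```

```bash
python3 - <<'E'
from workcell import bot
from h import *
for n in ("top","side"):
    s=bot.snapshot(n); cv2.imwrite(f"pics/{n}3.png",s["frame"][:,:,::-1])
    W=cloud(s);hsv=cv2.cvtColor(s["frame"],cv2.COLOR_RGB2HSV)
    near=np.hypot(W[...,0]-.581,W[...,1]+.144)<.05
    m=near&(W[...,2]>.165)&(W[...,2]<.19); print(n,m.sum(),np.percentile(W[m][:,2],[5,50,95]),rect(W[m]))
    m=near&(W[...,2]>.13)&(W[...,2]<.145); print(' body top',np.median(W[m][:,2]),cv2.minEnclosingCircle(W[m][:,:2].astype(np.float32)))
E
```

```text
top 463 [0.16995797 0.17566631 0.17822582] ((579.999267578125, -144.99044799804688), (60.99711990356445, 20.618520736694336), 65.82994079589844)
 body top 0.13993595312320628 ((0.5800308585166931, -0.1451128125190735), 0.03199156001210213)
side 167 [0.16557557 0.1718491  0.17374493] ((581.0274047851562, -138.33685302734375), (60.321285247802734, 21.59221076965332), 64.69096374511719)
 body top 0.13700708716948887 ((0.5806875228881836, -0.13970425724983215), 0.032926060259342194)
```

View pics/top3.png

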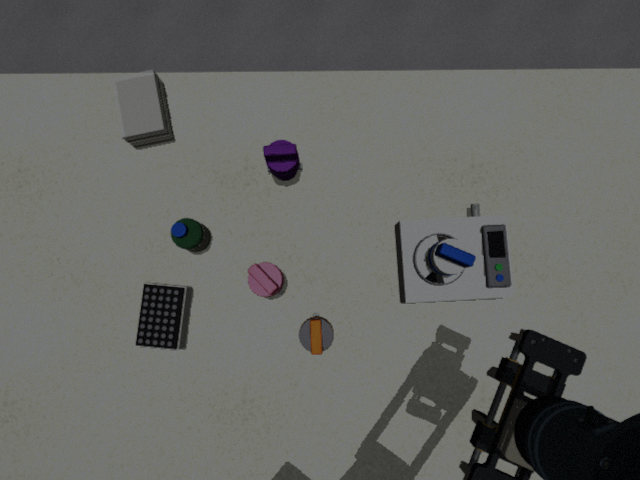

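View pics/side3.png

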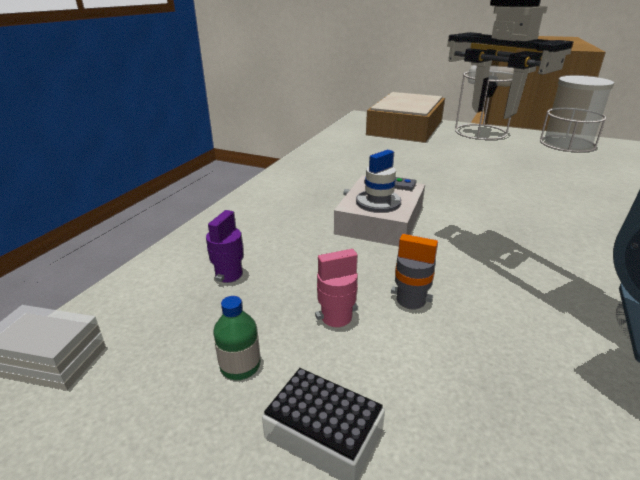

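The canister stands at (452,256) in the top view. Its bar top is at 175.7 mm against 175 mm expected when locked, and its yaw is about 66°, at the stop. It is centred, and the bystanders have not moved. I'm handing in.

```bash
python3 -c "
from workcell import bot
print(bot.hand_in())"
```

```text
the job is handed in; nothing more can be done
None
```

The fresh canister is locked in the pump's dock, standing upright and released. The job was handed in at about 17 s of the 58 s allowed.

- **What I did:** I gripped the canister by its blue bar and lined the lugs up with the ring gaps seen from above. It dropped into the gaps without searching, at an origin height of about 56 mm. I pushed it down to about 38 mm and turned it clockwise about 97° until the twisting moment rose at the hard stop. I then let it rise, opened the gripper and moved clear.
- **Height and lock:** It rose to 47.0 mm and resisted a further pull of about 2 N beyond its own weight. After release, the top camera put the bar top at 175.7 mm, against 175 mm expected when locked. I did not try turning it back anticlockwise.
- **Position:** The top camera shows it within about 1 mm of the dock axis, with the bar at about 66°, which matches the stop.
- **Disagreement:** The side camera read 2–4 mm lower and about 5–6 mm off in y. I put that down to its slanted, distant view, because the arm's own readings agree with the top camera.
- **Other objects:** The used canister, tip box, bottle and both look-alikes appear in the same places as at the start.

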